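# Slide a dish stage back onto its kinematic seats

### The job

The dish stage has been knocked off its kinematic base and now stands on the base's flat deck, too near to the robot. Push it along the deck, without lifting it off or tipping it, until its three ball feet drop home into the cone, the groove and the flat pocket, and leave it sitting there level. Leave the other things on the bench alone.

Things in the scene. Friction and masses are not known exactly. Their poses are not given: they have to be found in the camera images.
- kin_base: dark steel plate, 190 (x) x 160 (y) x 20 mm, fixed to the bench; origin at the centre of its underside, x away from the robot, z up. Three seats are sunk in its flat top (the deck, 20 mm above the bench). With the stage home, the stage's origin is at (+22, 0, +29) mm in this frame, its edges parallel to the base's: 18 mm of deck show beyond its far edge, 15 mm along each side
- dish_stage: loose aluminium plate, 110 (x) x 130 (y) x 10 mm, about 0.6 kg, on three ball feet, a clear petri dish (64 mm across, 18 mm high) clipped on its middle. Origin: centre of the plate's underside; x as the base's x when home. At the start it is 34 to 50 mm short of home along base x, up to 14 mm off sideways, turned up to 0.18 rad, its underside 35 mm above the bench; home: 29 mm
- foot_cone (a point): centre of the ball foot (polished, 18 mm in diameter) that belongs in the cone; at (+40, -42, -6) mm in the stage's frame. A few N slide the stage on its feet; its straight edges can be pushed with the fingertips just above the deck, and an edge pushed with two spread fingertips squares up to them
- foot_groove (a point): centre of the ball foot that belongs in the groove; at (-40, -42, -6) mm in the stage's frame
- foot_flat (a point): centre of the ball foot that belongs in the flat pocket; at (0, +42, -6) mm in the stage's frame
- seat_cone (a point): where the centre of that foot is when it sits in the conical seat (mouth 18 mm across); at (+62, -42, +23) mm in the base's frame. The 55 degree slopes of cone and groove draw the feet in by themselves from about 4 mm away; pushed on too far, the stage climbs out again
- seat_groove (a point): where the centre of that foot is when it sits in the V groove (along base x, 32 mm long, 18 mm wide); at (-18, -42, +23) mm in the base's frame
- seat_flat (a point): where the centre of that foot is when it sits in the square pocket (38 x 38 mm, flat floor 6 mm below the deck); at (+22, +42, +23) mm in the base's frame
- carton: small white carton, 50x74x32 mm, to the left of the base, to be left alone; origin under its centre
- marker: marker pen, 135 mm long, lying to the right, to be left alone; origin under its centre
- small_dish: small petri dish, 39 mm across, 14 mm high, to the right, to be left alone; origin under its centre
- shears: scissors with red handles, 199 mm long, lying flat at the left, to be left alone; origin under their centre

How it is judged (in metres and radians):
At the end, for the whole second after the job is handed in: Each ball foot sits in its own seat: the ball's centre within 2.5 mm of its seated place in the cone, within 3 mm in the groove and the flat pocket; the stage is at rest and released (distance between foot_cone and seat_cone below 0.0025 m and distance between foot_groove and seat_groove below 0.003 m and distance between foot_flat and seat_flat below 0.003 m and linear speed of dish_stage below 0.01 m/s); the robot touches nothing.
It fails at once if the stage is lifted off the deck (its plate more than 12 mm higher than at the start) (height (world z) of dish_stage above 0.047 m).
It fails at once if the stage is tipped by more than 0.15 rad (angle between dish_stage's own z axis and vertical above 0.15 rad).
It fails at once if a bystander (carton, marker, small dish, scissors) is moved by more than 25 mm (distance of any of carton, marker, small_dish, shears from where it was at the start of the episode above 0.025 m).
It also fails if it takes over 72 s, if anything falls off the work surface, if the arm or the gripper's body presses on something with over 40 N, if the wrist force passes 120 N, or if a joint passes its speed limit or range.

### The arm

A 7-joint arm with a two-finger parallel gripper is mounted at the origin on a cart in front of the work surface, level with it; the furniture and walls round the work are solid. World frame = base frame: x ahead of the robot, y to its left, z up, the work surface at z = 0. Lengths are in mm, angles in rad, forces in N, time in s.
With the tool pointing down it reaches from about 400 to 875 mm from the base axis. Payload 6.5 kg.
Tool frame: the origin (TCP) lies at the very end of the fingers, on their centre line; the grasp point (between the pads) lies 19 mm behind it (env.tcp_to_grasp is the distance from the TCP to the grasp point, in mm); z points along the fingers, y is the line along which they close (so a half turn about z gives the same grasp; the last joint's range is limited). The gripper opens to 85 mm and grips with 20 to 120 N. Pads are 22 mm wide; open, the fingers measure 114 mm over their backs; the gripper's body (76 mm by 85 mm) begins 54 mm behind the grasp point. The pads swing forward as they close: fully open they stand 13 mm farther back than shut.
Start: joints at [-0.849, 0.536, -0.004, 1.538, 0.003, 1.067, -0.071], TCP at [460.715, 458.511, 231.29] pointing down, gripper open.
Joint ranges: [-2.7, 2.7], [-0.37, 2.16], [-1.27, 1.26], [0.24, 2.4], [-1.31, 4.45], [0.19, 1.91], [-2.76, 2.76]. Speed limits (rad/s): [2.39, 2.39, 3.14, 3.14, 3.14, 3.14, 3.14].

### API

Orientations are given as [roll, pitch, yaw] about the fixed x, y, z axes, in that order (R = Rz(yaw) Ry(pitch) Rx(roll)).
In Python, from workcell import monitor, optics, env, finder gives the robot as it stands.
- The arm moves only by the shell command python3 -m pendant 'ROWS' [OPENING]. ROWS is JSON, a list of rows, each a list of 2 entries, a list of its own where there are three numbers: the shift along the tool's x, y, z in m, then the turn about the tool's z in rad. In form: [[[dx, dy, dz], yaw], ...]. A call has 1 to 5 rows; each row is the pose to reach, as a shift and turn from the pose commanded when the call began, along the tool's axes at that moment; what a row does not reach only later rows make up. A row lasts 1/12 s, in which the tool goes at most 41.7 mm and 7.16 degrees, less where a joint would pass 70% of its speed; a pose out of reach is approached as far as the arm can. A call with a gripper value outside its range is refused whole. OPENING is the opening, from 0 (shut) to 1 (fully open), set as the call begins (- or left out, the last holds). The fingers move at their own pace and stop on an object; the grip force is fixed at half the most. Time passes only in rows, so rows that repeat a pose let the fingers close. It gives the time, the measured TCP pose, the force, the opening and the grip force at its end, in the units of the state.
- monitor.get_state(): the state, without advancing time (a new reading comes with each control period).
- optics.get_image(name): name is "scene" or "top" or "wrist"; returns a dict with "frame" (480x640x3 uint8, blue, green, red), "intrinsics" (3x3 intrinsics, pixels), "k1" (the pictures are not rectified: a ray, as slopes to the right and down, at radius r is drawn at 1 + k1 r^2 times it, then the intrinsics apply), "view" (4x4, takes a point from world to camera coordinates); the wrist camera has in their place "T_tool_cam" (4x4, takes a point from camera to tool coordinates, whose origin is the TCP and whose axes are the flange's). Camera axes: x right, y up, looking along -z (the intrinsics and any distortion apply to the point x, -y, -z); pixel columns grow to the right and rows downward; lengths in mm; the calibration is good to about 2 mm. A picture is of the moment at which its call begins: read the wrist's pose just before it. There is no depth.
- env.sign_off(): hands the job in; it is judged then, once.
Trained networks look in the newest picture that a camera, given by its name, has taken for a name from the list of things; names that differ only in an ending like _2 or _b are one class to them, and where a whole thing is asked for, a point or a joint stands for the part that bears it (a point fixed in the world has none). Each returns a list of dicts, best first, with "confidence" (0 to 1); they miss things now and then, are a little off and sometimes report something else, mostly with a low value. They report only what shows in the picture. A call takes as long as a camera call.
- finder.spot_in(camera, name): "xyz" ([x, y, z] in mm, in the coordinates of the camera as it stood for that picture, good to about 4 mm: the middle of the surface that is visible of it).
- finder.outline_of(camera, name): "pixels" (480x640 bool, what is visible of it).
- finder.tip_of(camera, name): "xyz" ([x, y, z] in mm, in the coordinates of the camera as it stood for that picture, good to about 4 mm: a listed point, or the origin of a listed thing).
The state is a dict: "time": time; "joint_pos": joint angles; "qd": joint speeds; "effort": joint torques, N m; "eef_pos": TCP position; "ee_rot": TCP orientation; "wrist_force": force on the tool from outside, world axes, zero at the start; "ft_torque": the same for the moment, N m; "width": opening from 0.0 (shut) to 1.0 (fully open); "grasp_force": force on a finger pad.
Only numpy, scipy, OpenCV 4.12 (cv2) and the standard library are available. Lean on these libraries where they do the work, as an engineer would, in place of code of your own. Each camera call takes 0.05 s, during which the arm holds its last target. There are 200 camera calls.

## Working session

There is one attempt and no reset: what is moved stays moved. The work goes in short steps, Python scripts to look and compute and a shell command to move; the robot and the scene stay as the last step left them, time stands still between calls to the robot, and variables do not carry over. Pictures are saved under pics/ and viewed, at most 10 in all, crops included, and the job is handed in when it is done.

```bash
mkdir -p pics; ls
cat > h.py <<'E'
import numpy as np, cv2
from workcell import monitor, optics, env, finder
from scipy.spatial.transform import Rotation as R
def T_tool():
    s=monitor.get_state(); T=np.eye(4); T[:3,:3]=R.from_euler('xyz',s['ee_rot']).as_matrix(); T[:3,3]=s['eef_pos']; return T
def shot(cam,png=None):
    T=T_tool(); im=optics.get_image(cam)
    C=T@np.array(im['T_tool_cam']) if cam=='wrist' else np.linalg.inv(np.array(im['view']))
    if png: cv2.imwrite('pics/'+png,im['frame'])
    return im,C
def w(C,p): return (C@np.r_[p,1])[:3]
def proj(im,C,P):
    p=(np.linalg.inv(C)@np.r_[P,1])[:3]; s=np.array([p[0],-p[1]])/-p[2]; s=s*(1+im['k1']*(s@s)); K=np.array(im['intrinsics']); return K[:2,:2]@s+K[:2,2]
def unproj(im,C,uv,z):
    K=np.array(im['intrinsics']); d=(np.array(uv)-K[:2,2])/[K[0,0],K[1,1]]; s=d.copy()
    for _ in range(20): s=d/(1+im['k1']*(s@s))
    r=C[:3,:3]@np.array([s[0],-s[1],-1]); o=C[:3,3]; return o+r*(z-o[2])/r[2]
E
python3 - <<'E'
from h import *
print(monitor.get_state())
for cam in('top','scene'):
    im,C=shot(cam,cam+'1.png'); print(cam,C.round(2).tolist(),im['k1'])
    for n in('kin_base','dish_stage','foot_cone','foot_groove','foot_flat','seat_cone','seat_groove','seat_flat','carton','marker','small_dish','shears'):
        r=finder.tip_of(cam,n)
        print(n,[(w(C,a['xyz']).round(1).tolist(),round(a['confidence'],2)) for a in r[:2]])
E
```

```text
pics
{'time': 0.0, 'joint_pos': array([-0.84921958,  0.53717635, -0.00443348,  1.53889065,  0.00262692,
        1.06726661, -0.07118085]), 'qd': array([-0.00222386,  0.0003586 ,  0.00015506,  0.00023367, -0.00052683,
        0.00023591, -0.00021958]), 'effort': array([-1.51962172e-04, -5.83412898e+01,  1.04834072e+00, -2.59097546e+01,
        1.22684625e-02,  9.61847138e-03, -1.51693297e-05]), 'eef_pos': array([460.28393045, 458.05776961, 230.39969946]), 'ee_rot': array([-3.13986397e+00,  1.53353262e-04,  2.35391576e+00]), 'wrist_force': array([0.57616503, 0.55356717, 0.16478697]), 'ft_torque': array([ 0.04584759, -0.03473875, -0.00053022]), 'grasp_force': 0.0, 'width': 0.9960842712296294}
top [[-0.01, 0.99, -0.13, 416.79], [-1.0, -0.01, 0.02, 47.69], [0.02, 0.13, 0.99, 1048.34], [0.0, 0.0, 0.0, 1.0]] -0.12530133951143127
kin_base []
dish_stage [([502.2, -0.1, 36.0], 0.64)]
foot_cone [([535.3, -44.7, 30.4], 0.78)]
foot_groove [([454.8, -26.9, 27.3], 0.93)]
foot_flat [([504.3, 43.2, 29.1], 0.88)]
seat_cone [([574.9, -47.2, 21.4], 0.58)]
seat_groove []
seat_flat [([553.3, 46.9, 24.3], 
[... 256 characters left out ...]
], [-0.0, 0.54, 0.84, 961.2], [0.0, 0.0, 0.0, 1.0]] -0.10208932770136746
kin_base [([523.1, 6.6, 3.4], 0.67)]
dish_stage [([496.2, 4.9, 27.8], 0.84)]
foot_cone [([528.2, -49.7, 26.7], 0.92)]
foot_groove [([449.4, -29.1, 29.2], 0.76)]
foot_flat [([506.4, 36.6, 28.6], 0.73), ([548.1, -250.9, 0.0], 0.63)]
seat_cone [([572.3, -50.4, 22.5], 0.85)]
seat_groove [([492.8, -34.2, 24.4], 0.67)]
seat_flat [([553.6, 38.9, 21.3], 0.87)]
carton [([609.8, 324.7, 4.0], 0.66), ([497.2, 4.2, 29.5], 0.52)]
marker [([453.9, -247.6, 0.3], 0.84), ([551.4, -249.0, -1.8], 0.65)]
small_dish [([557.1, 38.7, 22.8], 0.72), ([550.2, -254.6, 1.5], 0.59)]
shears [([425.8, 313.0, -4.1], 0.85), ([493.3, -34.7, 24.2], 0.35)]
```

View pics/top1.png

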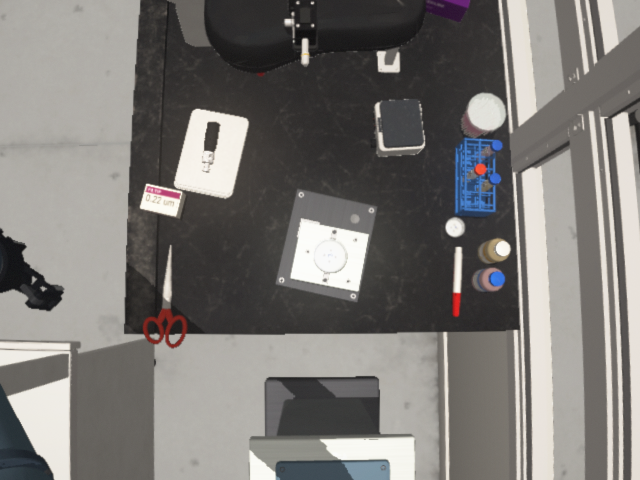

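View pics/scene1.png

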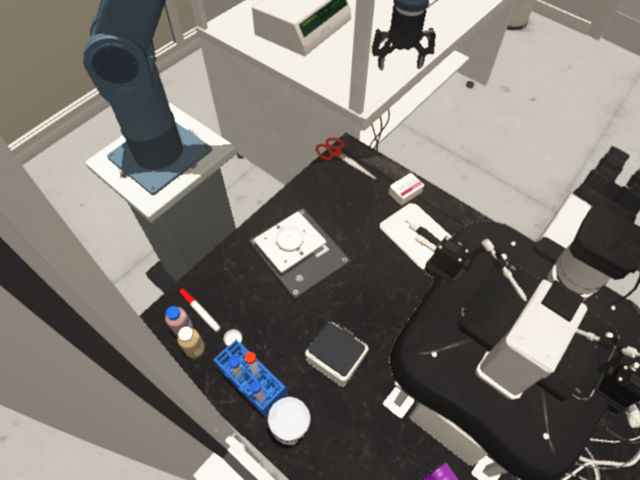

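The top view shows the base centred near (328,245), turned about -0.2 rad. The stage on it is centred near (330,255), with the shears, carton, marker and small dish well clear. The scene view agrees. I'm moving above it for a close look.

```bash
python3 -m pendant '[[[-0.029,-0.024,-0.006],-0.12],[[-0.058,-0.048,-0.012],-0.24],[[-0.087,-0.072,-0.018],-0.36],[[-0.116,-0.096,-0.024],-0.48],[[-0.145,-0.12,-0.03],-0.6]]' 1; python3 -c "
from h import *
im,C=shot('wrist');print(np.array(im['T_tool_cam']).round(3),im['intrinsics'],im['k1']);print(T_tool().round(3))"
```

```text
time: 1.72
eef_pos: [477.9, 269.3, 261.6]
ee_rot: [-3.142, 0.0, 2.96]
wrist_force: [0.8, -0.4, 0.9]
width: 1.002
grasp_force: 0.0
[[  -0.       0.957    0.289   72.699]
 [   1.       0.       0.       1.1  ]
 [   0.       0.289   -0.957 -142.444]
 [   0.       0.       0.       1.   ]] [[408.62214556   0.         320.07707067]
 [  0.         408.62214556 233.07025713]
 [  0.           0.           1.        ]] -0.04171770208472224
[[-9.84000e-01  1.79000e-01  2.00000e-03  4.80704e+02]
 [ 1.79000e-01  9.84000e-01 -5.00000e-03  2.59911e+02]
 [-3.00000e-03 -5.00000e-03 -1.00000e+00  2.62699e+02]
 [ 0.00000e+00  0.00000e+00  0.00000e+00  1.00000e+00]]
```

```bash
python3 -m pendant '[[[-0.008,-0.04,0],0],[[-0.015,-0.08,0],0],[[-0.022,-0.12,0],0],[[-0.029,-0.16,0],0],[[-0.036,-0.2,0],0]]' >/dev/null; python3 -m pendant '[[[-0.005,-0.03,0],0],[[-0.009,-0.05,0],0],[[-0.009,-0.05,0],0],[[-0.009,-0.05,0],0]]'
python3 - <<'E'
from h import *
im,C=shot('wrist','w1.png'); np.save('C.npy',C)
for n in('kin_base','dish_stage','foot_cone','foot_groove','foot_flat','seat_cone','seat_groove','seat_flat'):
    r=finder.tip_of('wrist',n)
    print(n,[(w(C,a['xyz']).round(1).tolist(),round(a['confidence'],2)) for a in r[:2]])
for n in('kin_base','dish_stage'):
    r=finder.outline_of('wrist',n)
    if not r: print('none',n);continue
    m=r[0]['pixels'].astype(np.uint8); np.save(n+'.npy',m)
    c=max(cv2.findContours(m,0,1)[0],key=cv2.contourArea)
    q=cv2.approxPolyDP(c,0.03*cv2.arcLength(c,True),True)[:,0]; print(n,r[0]['confidence'],q.tolist())
    z=20 if n=='kin_base' else 45
    print([unproj(im,C,p,z).round(1).tolist() for p in q])
E
```

```text
time: 2.52
eef_pos: [475.6, 16.2, 261.5]
ee_rot: [3.142, 0.0, 2.951]
wrist_force: [-0.7, 0.6, -0.0]
width: 1.0
grasp_force: 0.0
kin_base []
dish_stage [([498.5, 3.2, 32.8], 0.59)]
foot_cone [([529.1, -42.2, 23.3], 0.81)]
foot_groove [([450.0, -34.8, 29.0], 0.68)]
foot_flat [([506.9, 47.1, 30.7], 0.77), ([529.0, -43.9, 26.3], 0.48)]
seat_cone [([574.4, -46.7, 22.0], 0.85)]
seat_groove []
seat_flat []
kin_base 0.77 [[239, 135], [385, 162], [379, 276], [241, 265], [243, 319], [390, 324], [410, 143]]
[[411.7, -46.2, 20.0], [461.6, 81.8, 20.0], [574.3, 59.1, 20.0], [536.1, -75.5, 20.0], [595.5, -88.5, 20.0], [630.7, 62.4, 20.0], [448.7, 107.1, 20.0]]
dish_stage 0.57 [[238, 161], [245, 275], [378, 276], [383, 161]]
[[432.6, -47.4, 45.0], [538.1, -67.4, 45.0], [563.0, 56.3, 45.0], [456.7, 76.9, 45.0]]
```

View pics/w1.png

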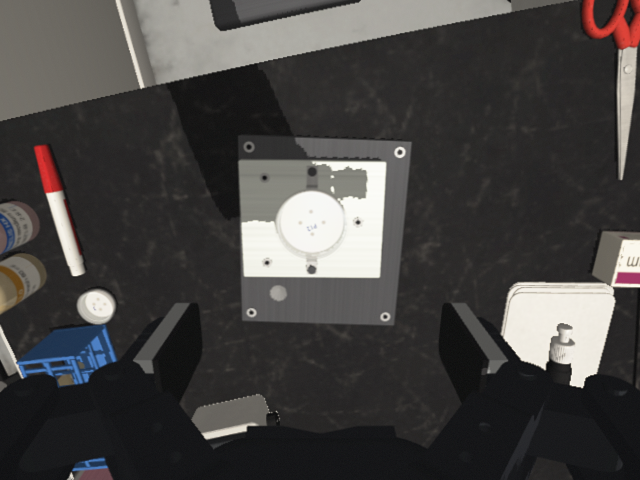

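The wrist view shows the base corners at about (239,135), (411,142), (394,325) and (242,323). The stage top corners are at about (239,161), (386,161), (380,277) and (244,277), so the stage is shifted toward -y and too near the robot. Next I fit both rectangles.

```bash
cat >> h.py <<'E'
from scipy.optimize import least_squares
def rectfit(im,C,guess,L,W,z,thr,rad=8,reverse=False):
    """fit pose (x,y,yaw) of L x W rectangle at height z by max gradient along sampled edge normals; iterate"""
    g=cv2.GaussianBlur(cv2.cvtColor(im['frame'],cv2.COLOR_BGR2GRAY),(3,3),0).astype(float)
    p=np.array(guess,float)
    S=[(a*L/2,t*W/2,a,0) for a in(-1,1) for t in np.linspace(-.9,.9,25)]+[(t*L/2,a*W/2,0,a) for a in(-1,1) for t in np.linspace(-.9,.9,25)]
    for it in range(6):
        c,s=np.cos(p[2]),np.sin(p[2]); Rm=np.array([[c,-s],[s,c]]); A=[];b=[]
        for x,y,nx,ny in S:
            n=Rm@[nx,ny]; q=Rm@[x,y]; ds=np.arange(-rad,rad+.01,.5)
            v=[]
            for d in ds:
                u=proj(im,C,np.r_[p[:2]+q+n*d,z]); v.append(cv2.getRectSubPix(g.astype(np.float32),(1,1),tuple(map(float,u)))[0,0])
            gr=np.gradient(np.array(v)); k=np.argmin(gr)  # bright inside -> dark outside
            if gr[k]>-thr: continue
            t=Rm@[-y,x]; A.append([n[0],n[1],n@t]); b.append(ds[k])
        A=np.array(A);b=np.array(b)
        f=least_squares(lambda d:A@d-b,[0,0,0],loss='soft_l1',f_scale=.7); p+=f.x
        rad=max(4,rad-1)
    return p,len(b),np.median(abs(A@f.x-b))
def rel(base,st):
    c,s=np.cos(base[2]),np.sin(base[2]); d=st[:2]-base[:2]
    return np.array([c*d[0]+s*d[1],-s*d[0]+c*d[1],st[2]-base[2]])
E
python3 - <<'E'
from h import *
C=np.load('C.npy'); im,_=shot('wrist')
def q(px,z): return np.array([unproj(im,C,p,z)[:2] for p in px])
for nm,px,z in(('base',[(239,135),(411,142),(394,325),(242,323)],20),('stage',[(239,161),(386,161),(380,277),(244,277)],45)):
    P=q(px,z); m=P.mean(0); d=(P[2]+P[3]-P[0]-P[1])/2; e=(P[1]+P[2]-P[0]-P[3])/2
    print(nm,m.round(1),np.hypot(*d).round(1),np.hypot(*e).round(1),np.arctan2(d[1],d[0]).round(3),np.arctan2(-e[0],e[1]).round(3))
    for thr in(2,5):
        f=rectfit(im,C,[*m,np.arctan2(d[1],d[0])],*((190,160) if nm=='base' else (110,130)),z,thr); print(thr,f[0].round(3),f[1],f[2])
E
```

```text
base [523.1   9.4] 191.4 159.5 -0.227 -0.218
2 [ 5.2231e+02  7.6380e+00 -2.3200e-01] 100 0.4664896205350245
5 [ 5.22417e+02  7.64000e+00 -2.30000e-01] 93 0.03474362133105895
stage [498.6   5.5] 109.3 128.8 -0.201 -0.191
2 [ 4.98248e+02  3.37200e+00 -2.07000e-01] 100 0.003916585802420282
5 [ 4.98248e+02  3.37200e+00 -2.07000e-01] 100 0.003916585802420282
```

Run:
```python
from h import *
im,C=shot('wrist'); T=T_tool()
for z in(0,-13):
    print(z,[((x,y),proj(im,C,(T@[x,y,z,1])[:3]).round(0).tolist()) for x in(-11,11) for y in(-57,-42.5,42.5,57)])
b=np.array([522.4,7.6,-.228]);c,s=np.cos(b[2]),np.sin(b[2]);P=b[:2]+np.array([[c,-s],[s,c]])@[-22.6,-100]
print(P,T.round(3)[:3,3],T[:3,:3].T@(np.r_[P,150]-T[:3,3]), monitor.get_state()['joint_pos'].round(2))
```

```text
0 [((-11, -57), [173.0, 332.0]), ((-11, -42.5), [210.0, 332.0]), ((-11, 42.5), [425.0, 332.0]), ((-11, 57), [461.0, 332.0]), ((11, -57), [167.0, 280.0]), ((11, -42.5), [205.0, 281.0]), ((11, 42.5), [429.0, 281.0]), ((11, 57), [467.0, 280.0])]
-13 [((-11, -57), [161.0, 350.0]), ((-11, -42.5), [201.0, 350.0]), ((-11, 42.5), [433.0, 350.0]), ((-11, 57), [473.0, 350.0]), ((11, -57), [154.0, 295.0]), ((11, -42.5), [195.0, 295.0]), ((11, 42.5), [439.0, 295.0]), ((11, 57), [480.0, 295.0])]
[477.7819053  -84.70376821] [475.506  17.15  261.303] [-21.23372407 -99.63948873 111.30475756] [-0.16  0.2   0.03  1.95 -0.01  0.99  1.26]
```

```bash
python3 -m pendant '[[[0.001,-0.022,0.02],0.12],[[0.002,-0.044,0.04],0.24],[[0.003,-0.066,0.06],0.36],[[0.004,-0.088,0.08],0.48],[[0.005,-0.098,0.1],0.6]]' >/dev/null; python3 -m pendant '[[[0,0,0],0.12],[[0,0,0],0.24],[[0,0,0],0.36],[[0,0,0],0.48],[[0,0,0],0.6]]' >/dev/null; python3 -m pendant '[[[0,0,0],0.12],[[0,0,0],0.24],[[0,0,0],0.36],[[0,0,0],0.408],[[0,0,0],0.408]]'
python3 - <<'E'
from h import *
T=T_tool()
b=np.array([522.4,7.6,-.228]);c,s=np.cos(b[2]),np.sin(b[2]);P=b[:2]+np.array([[c,-s],[s,c]])@[-22.6,-100]
print(T.round(3)[:3,3],T[:3,:3].T@(np.r_[P,30]-T[:3,3]),monitor.get_state()['joint_pos'].round(2))
E
```

```text
time: 4.42
eef_pos: [452.4, -78.2, 161.3]
ee_rot: [3.141, 0.0, 1.344]
wrist_force: [-0.3, 0.7, 0.1]
width: 0.996
grasp_force: 0.0
[452.407 -78.173 161.326] [ -0.64585897  26.17523618 131.32959125] [-0.26  0.33  0.39  2.11 -0.19  0.73  0.03]
```

Matching the projection against the picture, the open tips sit 13 mm behind the TCP. I descend to TCP z of about 14, which puts the tips at 27.

```bash
python3 -m pendant '[[[-0.001,0.013,0.03],0],[[-0.001,0.026,0.06],0],[[-0.001,0.026,0.09],0],[[-0.001,0.026,0.12],0],[[-0.001,0.026,0.147],0]]' >/dev/null; python3 -m pendant '[[[0,0,0],0],[[0,0,0],0]]'
python3 - <<'E'
from h import *
T=T_tool()
im,C=shot('wrist','w2.png')
b=rectfit(im,C,[522.4,7.6,-.228],190,160,20,3)
s=rectfit(im,C,[498.2,3.4,-.207],110,130,45,3)
print(T[:3,3].round(1),b,s,rel(np.array(b[0]),np.array(s[0])), 'tool rel',rel(np.array([522.4,7.6,-.228]),np.r_[T[:2,3],1.343]))
E
```

```text
time: 5.0
eef_pos: [476.5, -85.1, 13.7]
ee_rot: [-3.139, 0.0, 1.347]
wrist_force: [-0.3, 0.2, 0.1]
width: 1.005
grasp_force: 0.0
[476.5 -85.1  13.7] (array([ 5.28205273e+02,  4.04104723e+00, -1.98906550e-01]), 50, np.float64(0.22831232548976044)) (array([ 4.98824743e+02,  5.06727092e+00, -2.04146605e-01]), 74, np.float64(0.5357556557848469)) [-2.90040193e+01 -4.79953099e+00 -5.24005454e-03] tool rel [ -23.8002358  -100.68130041    1.571     ]
```

View pics/w2.png

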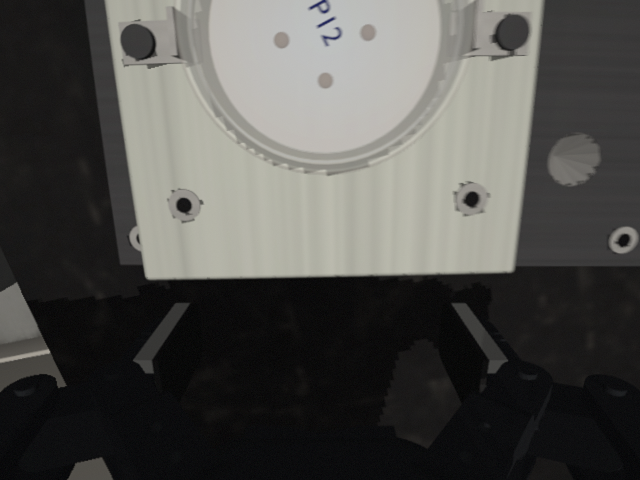

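The close view shows the stage's -y edge running from (146,279) to (514,271). The base edge is at row 265, and both fingertips (rows 303-365) straddle the stage evenly. Now I measure it.

```bash
cat > m.py <<'E'
from h import *
import sys
im,C=shot('wrist');T=T_tool()
def tl(uv,z): return (np.linalg.inv(T)@np.r_[unproj(im,C,uv,z),1])[:2].round(1)
E
python3 - <<'E'
from m import *
for uv,z in(((122,265),20),((638,266),20),((146,279),45),((514,271),45),((146,279),35),((514,271),35)): print(uv,z,tl(uv,z))
E
```

```text
(122, 265) 20 [ 20.9 -72. ]
(638, 266) 20 [ 20.2 117.7]
(146, 279) 45 [ 26.2 -52.2]
(514, 271) 45 [28.7 58. ]
(146, 279) 35 [ 21.9 -56.8]
(514, 271) 35 [24.6 63.1]
```

```bash
python3 -m pendant '[[[0.006,0,0],0],[[0.011,0,0],0],[[0.014,0,0],0],[[0.017,0,0],0],[[0.02,0,0],0]]'; python3 -m pendant '[[[0.001,0,0],0],[[0.002,0,0],0],[[0.003,0,0],0],[[0.003,0,0],0]]';  python3 - <<'E'
from m import *
cv2.imwrite('pics/w3.png',im['frame'])
E
```

```text
time: 5.52
eef_pos: [482.3, -65.5, 14.8]
ee_rot: [3.14, 0.0, 1.346]
wrist_force: [-0.7, -1.4, 2.1]
width: 1.0
grasp_force: 1.0
time: 5.85
eef_pos: [482.6, -62.4, 14.2]
ee_rot: [-3.142, -0.0, 1.346]
wrist_force: [0.7, -0.9, -0.2]
width: 1.0
grasp_force: 0.3
```

View pics/w3.png

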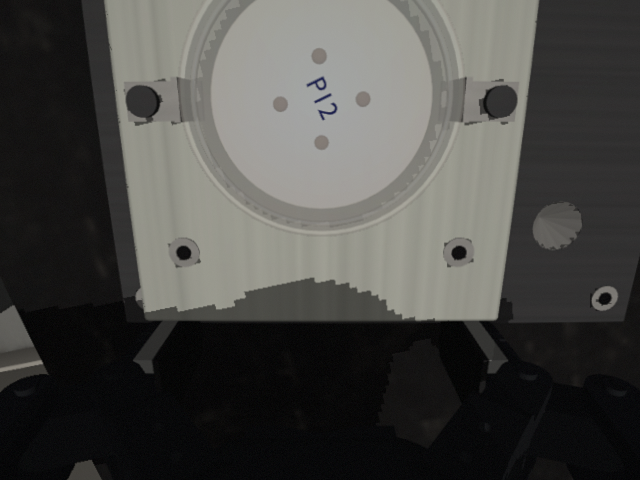

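The stage is now square against the fingertips. Its edge is at row 320, from x = 147 to 497, and the base edge is at row 322, from (127,322) to (626,322).

Run:
```python
from m import *
for uv,z in(((127,322),20),((626,322),20),((147,321),45),((497,320),45)): print(uv,z,tl(uv,z))
```

```text
(127, 322) 20 [ -1.7 -72.3]
(626, 322) 20 [ -2.4 118.6]
(147, 321) 45 [ 12.6 -52.6]
(497, 320) 45 [12.9 55.3]
```

Margin is about 14.75 mm against the 15 mm target. I nudge a further 0.7 mm, back off, rise and go round to the rear.

```bash
python3 -m pendant '[[[0.0007,0,0],0],[[0.0007,0,0],0],[[-0.02,0,0],0],[[-0.02,0,-0.04],0],[[-0.02,0,-0.08],0]]'; python3 -m pendant '[[[0,0,-0.02],-0.12],[[0.01,-0.01,-0.04],-0.24],[[0.03,-0.03,-0.05],-0.36],[[0.05,-0.05,-0.05],-0.48],[[0.07,-0.07,-0.05],-0.6]]'>/dev/null; python3 -m pendant '[[[0,0,0],-0.12],[[0,0,0],-0.24],[[0,0,0],-0.36],[[0,0,0],-0.48],[[0,0,0],-0.6]]' >/dev/null;python3 -m pendant '[[[0,0,0],-0.12],[[0,0,0],-0.24],[[0,0,0],-0.368],[[0,0,0],-0.368],[[0,0,0],-0.368]]'
python3 - <<'E'
from h import *
T=T_tool(); im,C=shot('wrist','w4.png')
b=rectfit(im,C,[522.4,7.6,-.228],190,160,20,4)
s=rectfit(im,C,[500,11,-.228],110,130,45,3)
print(b,s,rel(b[0],s[0]),rel(b[0],np.r_[T[:2,3],0]))
E
```

```text
time: 6.37
eef_pos: [475.3, -83.2, 93.2]
ee_rot: [-3.135, 0.002, 1.343]
wrist_force: [1.0, 0.3, 1.3]
width: 0.999
grasp_force: 0.0
time: 7.62
eef_pos: [425.3, 1.8, 144.3]
ee_rot: [3.141, -0.0, 2.91]
wrist_force: [-0.2, 0.1, 0.5]
width: 1.002
grasp_force: 0.0
(array([ 5.19734064e+02,  8.92707847e+00, -2.38102773e-01]), 63, np.float64(0.9332151097464079)) (array([ 5.00124156e+02,  1.38672468e+01, -2.24935196e-01]), 88, np.float64(0.4965083677315714)) [-2.02218421e+01  1.75612321e-01  1.31675771e-02] [-90.06759785 -29.19628801   0.23810277]
```

View pics/w4.png

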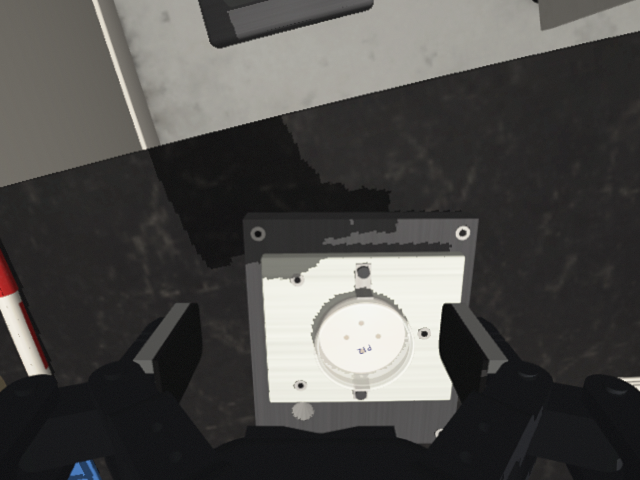

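The view shows the stage at (262,254)-(466,257)-(450,402)-(271,402), sideways offset about 0 (fit says 0.2 mm), with about 42 mm still to go in x. I descend behind its rear edge.

```bash
python3 -m pendant '[[[0.013,0.028,0],0],[[0.013,0.028,0.035],0],[[0.013,0.028,0.07],0],[[0.013,0.028,0.105],0],[[0.013,0.028,0.13],0]]' >/dev/null; python3 -m pendant '[[[0,0,0],0],[[0,0,0],0]]'
python3 - <<'E'
from m import *
cv2.imwrite('pics/w5.png',im['frame'])
E
```

```text
time: 8.25
eef_pos: [418.1, 31.8, 13.8]
ee_rot: [-3.14, -0.003, 2.912]
wrist_force: [0.2, 0.3, 0.2]
width: 0.997
grasp_force: 0.0
```

View pics/w5.png

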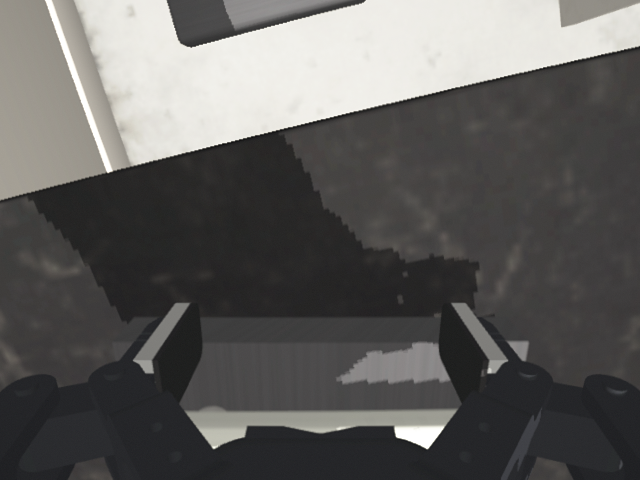

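The camera looks back here: the base's rear top edge is at row ~342 (x = 112 to 527), and the stage's rear edge is at row ~410, behind the gripper body.

Run:
```python
from m import *
for uv,z in(((112,342),20),((527,342),20),((250,411),45),((420,408),45)): print(uv,z,tl(uv,z))
g=im['frame'].mean(2)
for c in(215,260,320,400,430): print(c,g[310:350:2,c].round().astype(int), g[400:416,c].round().astype(int))
```

```text
(112, 342) 20 [-12.  -79.9]
(527, 342) 20 [-12.1  81. ]
(250, 411) 45 [-22.5 -22.6]
(420, 408) 45 [-21.4  34.2]
215 [39 42 61 62 63 63 64 62 61 63 61 63 62 62 69 75 74 74 73 72] [ 76  93 110 117 119 121 132 143 148 148 150 149 149 148 149 150]
260 [38 40 60 62 61 63 63 63 62 61 63 62 61 61 72 77 76 76 75 75] [ 73  73  73  73  73  82 115 141 150 151 151 151 150 150 150 151]
320 [39 41 62 62 60 62 62 63 63 62 62 63 62 63 73 78 78 77 78 77] [ 75  75  76  75  76  98 125 146 152 151 152 152 151 151 153 152]
400 [36 42 60 61 61 62 61 62 62 63 63 62 62 62 71 74 75 74 75 74] [ 75  74  74  74  90 125 149 152 154 153 153 153 150 151 151 153]
430 [ 41  49  61  63  62  63  61  63  64  62  60  61  61  62  74  77  75 119
 141 139] [ 72  71  72  82 108 138 151 154 154 154 154 153 153 154 155 155]
```

```bash
python3 -m pendant '[[[-0.005,0,0],0],[[-0.01,0,0],0],[[-0.014,0,0],0],[[-0.018,0,0],0],[[-0.022,0,0],0]]' ; python3 -m pendant '[[[-0.004,0,0],0],[[-0.008,0,0],0],[[-0.012,0,0],0],[[-0.016,0,0],0],[[-0.02,0,0],0]]';python3 -m pendant '[[[-0.003,0,0],0],[[-0.006,0,0],0],[[-0.009,0,0],0],[[-0.012,0,0],0],[[-0.014,0,0],0]]'
python3 - <<'E'
from m import *
for cam in('top','scene'):
    i,Cc=shot(cam)
    for n in('dish_stage','foot_cone','foot_groove','foot_flat'): print(cam,n,[(w(Cc,a['xyz']).round(1).tolist(),round(a['confidence'],2)) for a in finder.tip_of(cam,n)[:1]])
b=np.array([522.4,7.6,-.228]);c,s=np.cos(b[2]),np.sin(b[2])
for q in((62,-42),(-18,-42),(22,42),(22,0)): print(b[:2]+np.array([[c,-s],[s,c]])@q)
E
```

```text
time: 8.77
eef_pos: [440.7, 26.9, 14.7]
ee_rot: [-3.142, -0.0, 2.914]
wrist_force: [-1.4, 0.7, 1.0]
width: 1.0
grasp_force: 1.1
time: 9.18
eef_pos: [460.4, 22.3, 14.2]
ee_rot: [-3.142, -0.0, 2.914]
wrist_force: [-1.2, -0.1, -0.5]
width: 0.995
grasp_force: 0.7
time: 9.6
eef_pos: [473.9, 19.3, 14.3]
ee_rot: [-3.142, -0.0, 2.914]
wrist_force: [-1.6, 0.1, 0.4]
width: 1.002
grasp_force: 0.7
top dish_stage []
top foot_cone [([572.7, -40.9, 25.8], 0.74)]
top foot_groove []
top foot_flat [([548.0, 40.6, 23.5], 0.56)]
scene dish_stage []
scene foot_cone [([570.5, -47.8, 25.9], 0.75)]
scene foot_groove [([490.2, -31.1, 22.6], 0.84)]
scene foot_flat [([546.2, 41.5, 21.5], 0.57)]
[573.30221603 -47.32690054]
[495.37258384 -29.24452165]
[553.32389777  43.54040271]
[543.83064885   2.62734581]
```

```bash
for i in 1 2 3; do python3 -m pendant '[[[-0.0005,0,0],0],[[-0.001,0,0],0],[[-0.001,0,0],0]]' | grep -E 'eef|wrist|grasp'; done
python3 - <<'E'
from m import *
i,Cc=shot('top','t6.png')
cv2.imwrite('pics/t6.png',cv2.resize(i['frame'][170:320,250:400],(600,600),interpolation=cv2.INTER_CUBIC))
i,Cc=shot('scene')
for n in('dish_stage','foot_cone','foot_groove','foot_flat'): print(n,[(w(Cc,a['xyz']).round(1).tolist(),round(a['confidence'],2)) for a in finder.tip_of('scene',n)[:1]])
cv2.imwrite('pics/s6.png',cv2.resize(i['frame'][190:310,240:360],(600,600),interpolation=cv2.INTER_CUBIC))
E
```

```text
eef_pos: [474.8, 19.1, 14.3]
wrist_force: [0.4, 0.0, 0.5]
grasp_force: 0.0
eef_pos: [475.7, 18.8, 14.3]
wrist_force: [-0.4, -0.4, 0.6]
grasp_force: 0.0
eef_pos: [476.8, 18.6, 14.3]
wrist_force: [-0.4, -0.1, -0.0]
grasp_force: 0.0
dish_stage [([543.0, 2.5, 22.9], 0.68)]
foot_cone [([572.5, -49.2, 23.0], 0.78)]
foot_groove [([494.9, -30.4, 21.1], 0.63)]
foot_flat [([550.3, 39.7, 20.2], 0.84)]
```

View pics/s6.png

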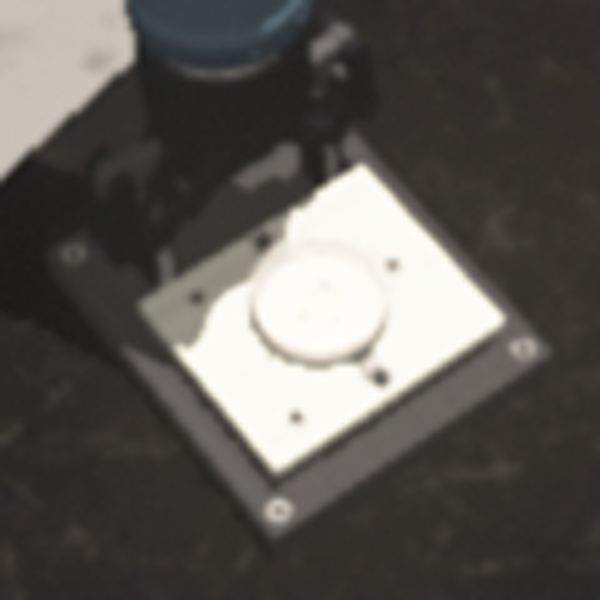

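The scene crop shows the stage sitting squarely with even deck margins, and the contact force has gone to zero, so it dropped in ahead of the fingers. I back off, rise and verify.

```bash
python3 -m pendant '[[[0.01,0,0],0],[[0.025,0,0],0],[[0.025,0,-0.04],0],[[0.025,0,-0.08],0],[[0.025,0,-0.12],0]]' ; python3 -m pendant '[[[0,0,-0.04],0],[[0,0,-0.08],0],[[0,0,-0.12],0],[[0,0,-0.12],0],[[0,0,-0.12],0]]'
python3 - <<'E'
from h import *
T=T_tool(); im,C=shot('wrist','w7.png')
b=rectfit(im,C,[522.4,7.6,-.228],190,160,20,4)
for z in(39,45):
  s=rectfit(im,C,[543.8,2.6,-.228],110,130,z,3); print(z,b,s,rel(b[0],s[0]))
for L in(107,110,113):
  s=rectfit(im,C,[543.8,2.6,-.228],L,L*130/110,39,3);print(L,s[2])
for cam in('wrist','scene','top'):
    i,Cc=shot(cam)
    for n in('foot_cone','foot_groove','foot_flat'): print(cam,n,[(w(Cc,a['xyz']).round(1).tolist(),round(a['confidence'],2)) for a in finder.tip_of(cam,n)[:1]])
E
```

```text
time: 11.67
eef_pos: [450.1, 24.4, 135.0]
ee_rot: [-3.141, -0.003, 2.914]
wrist_force: [1.1, 0.3, -0.2]
width: 1.005
grasp_force: 0.0
time: 12.08
eef_pos: [453.0, 24.6, 256.2]
ee_rot: [3.14, 0.004, 2.914]
wrist_force: [0.1, 0.4, -0.0]
width: 0.999
grasp_force: 0.0
39 (array([ 5.1382156e+02,  1.0365454e+01, -2.2633454e-01]), 75, np.float64(0.00981976389136402)) (array([ 5.41260713e+02,  4.34499665e+00, -2.19921510e-01]), 100, np.float64(0.4404408241062398)) [2.80903640e+01 2.90631206e-01 6.41302977e-03]
45 (array([ 5.1382156e+02,  1.0365454e+01, -2.2633454e-01]), 75, np.float64(0.00981976389136402)) (array([ 5.38721441e+02,  5.24598346e+00, -2.16632701e-01]), 100, np.float64(1.0149593826604253)) [2.54136670e+01 5.98808203e-01 9.70183910e-03]
107 1.5049455395017959
110 0.4404408241062398
113 1.8242033584034627
wrist foot_cone [([571.9, -44.9, 18.3], 0.7)]
wrist foot_groove [([607.4, 326.2, 1.5], 0.68)]
wrist foot_flat [([607.1, 327.2, 1.1], 0.67)]
scene foot_cone [([570.3, -51.1, 19.4], 0.67)]
scene foot_groove [([493.5, -29.3, 22.7], 0.8)]
scene foot_flat [([548.4, 40.5, 22.6], 0.72)]
top foot_cone []
top foot_groove []
top foot_flat [([557.6, -249.4, -2.7], 0.74)]
```

View pics/w7.png

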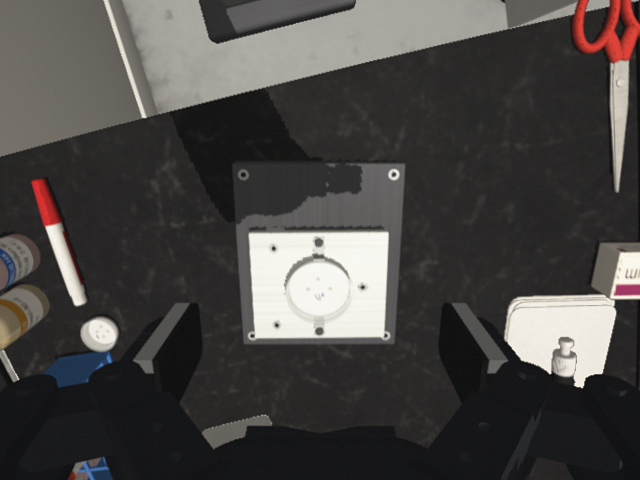

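The stage is inside the base outline: base corners at (233,163), (406,163), (395,345) and (245,345), stage corners at (249,230), (389,230), (386,338) and (253,338). The base fit caught on the wrong far edge, so I measure from the corners instead.

Run:
```python
from h import *
im,C=shot('wrist'); g=im['frame'].mean(2)
f=lambda px,z:np.array([unproj(im,C,p,z)[:2] for p in px])
def col(c,lo,hi): return g[lo:hi,c].round().astype(int)
for c in(290,320,350): print(c,'rear',col(c,222,236),'far',col(c,330,350),'baserear',col(c,157,168))
for r in(245,280,320): print(r,g[r,234:258].round().astype(int),g[r,383:406].round().astype(int))
B=f([(233,162.5),(406,162.5),(395,345),(245,345)],20)
for z in(39,45):
  S=f([(249.3,230),(389,230),(386,338.5),(252.5,338.5)],z)
  def pose(P):
    d=(P[2]+P[3]-P[0]-P[1])/2; e=(P[1]+P[2]-P[0]-P[3])/2
    return np.r_[P.mean(0),np.arctan2(d[1],d[0])],np.hypot(*d),np.hypot(*e)
  b,s=pose(B),pose(S); print(z,b,s,rel(b[0],s[0]))
```

```text
290 rear [ 94  95  96  94  95  95  94  95  78  50  48  75 102 140] far [238 238 236 236 236 236 238 238 236 238 242 185 109  90  89  91  91  70
  46  39] baserear [24 21 23 24 21 22 28 36 38 43 47]
320 rear [ 95  96  95  95  95  95  94  80  49  47  54  79 103 159] far [189 113  75  86  89  88  88  85  98 195 235 170 101  88  91  92  90  79
  59  52] baserear [45 39 24 22 22 23 28 36 39 42 49]
350 rear [ 93  94  95  94  94  94  93  77  49  45  60  86 104 156] far [240 238 236 236 236 237 238 238 237 239 232 149  91  88  90  90  90  74
  54  49] baserear [40 43 42 41 42 37 27 34 39 43 52]
245 [ 37  38  41  59  89  93  94  93  92  93  95  92  92  88  88 119 193 238
 240 239 238 239 238 239] [246 246 246 247 248 247 210 115  92  93  94  94  92  93  93  92  90  91
  86  64  41  39  40]
280 [ 41  40  39  41  41  52  80  93  92  94  93  94  94  92  90  88  88 118
 197 241 241 240 240 241] [244 244 244 246 244 191  98  89  91  91  90  92  91  89  89  90  85  67
  58  57  52  47  44]
320 [ 41  42  40  39  41  40  39  43  58  88  89  91  93  93  93  91  91  90
  88  97 159 236 242 241] [240 241 238 173  94  87  91  91  91  91  90  88  89  90  71  50  42  42
  42  43  42  39  42]
39 (array([ 5.19151322e+02,  9.50922713e+00, -2.25668089e-01]), np.float64(190.89595031001937), np.float64(158.46090844442793)) (array([ 5.38316029e+02,  4.52173770e+00, -2.27819318e-01]), np.float64(112.51698117430453), np.float64(130.2112255283008)) [ 1.97947713e+01 -5.72782682e-01 -2.15122965e-03]
45 (array([ 5.19151322e+02,  9.50922713e+00, -2.25668089e-01]), np.float64(190.89595031001937), np.float64(158.46090844442793)) (array([ 5.35687038e+02,  5.14737236e+00, -2.27819318e-01]), np.float64(110.62914748308319), np.float64(128.02651406553287)) [ 1.70924481e+01 -5.51267747e-01 -2.15122965e-03]
```

Run:
```python
from h import *
im,C=shot('wrist')
f=lambda px,z:np.array([unproj(im,C,p,z)[:2] for p in px])
B=f([(233,163),(406,163),(394.5,347.3),(244.3,347.3)],20)
def pose(P):
    d=(P[2]+P[3]-P[0]-P[1])/2; e=(P[1]+P[2]-P[0]-P[3])/2
    return np.r_[P.mean(0),np.arctan2(d[1],d[0])],np.hypot(*d),np.hypot(*e)
for z in(39,45):
  S=f([(249.3,234.5),(389.3,234.5),(385.5,341.3),(254,341.3)],z)
  b,s=pose(B),pose(S); print(z,b,s,rel(b[0],s[0]))
```

```text
39 (array([ 5.20687877e+02,  8.80748694e+00, -2.28951413e-01]), np.float64(193.25000738775898), np.float64(158.76983014746756)) (array([ 5.42059296e+02,  3.96063254e+00, -2.24520317e-01]), np.float64(111.41654595533863), np.float64(129.73708080184883)) [2.19137553e+01 1.30005638e-01 4.43109583e-03]
45 (array([ 5.20687877e+02,  8.80748694e+00, -2.28951413e-01]), np.float64(193.25000738775898), np.float64(158.76983014746756)) (array([ 5.39367632e+02,  4.59535331e+00, -2.24520317e-01]), np.float64(109.54735332536893), np.float64(127.5605315901562)) [1.91482759e+01 1.37272740e-01 4.43109583e-03]
```

The stage is seated. It fits best at plate-top z = 39 with offset (21.9, 0.1) mm, and the foot heights have dropped by about 6 mm. The arm is clear.

```bash
python3 -c "
from workcell import env
print(env.sign_off())"
```

```text
the job is handed in; nothing more can be done
None
```

I pushed the dish stage home and handed the job in; the last look put it at (21.9, 0.1) mm on the base against a target of (22, 0), square to within about 0.005 rad and dropped to seated height, though the sign-off returned no verdict.

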